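# Hang the dial gauge on the latching hook, dial outward

## Task

Take the dial gauge out of its slotted holder and hang it by its top bar on the stand's hook with the dial facing outward, away from the post. Press the bar gently but fully down so that the latch fork closes all the way over it, then let go, without forcing the hook or disturbing the other things on the desk.

Things in the scene. Friction and masses are not known exactly. Their poses are not given: they have to be found in the camera images.
- gauge: aluminium plate with a round white dial on its front, 0.15 kg: 56 wide (y), 8 thick (x), 114 mm tall (z). Origin: centre of its bottom edge, which starts 6 mm above the desk, upright in the holder. The dial looks along -x; its rim (44 mm across, centre z = 38) stands 3 mm proud; the back is plain. Hold it by its plain side edges, 56 mm apart, z = 64 to 106 mm
- gauge_bar (a point): on the gauge: middle of the underside of its top bar (8 mm tall, 8 mm thick), 106 mm above its origin. Below the bar is a slot through the plate, 18 mm wide and 42 mm tall (gauge z = 64 to 106 mm)
- gauge_front (a point): on the gauge: point in the air 50 mm straight out from the plate's middle plane in front of the dial's centre (gauge frame -50, 0, 38 mm); it tells where the dial looks
- holder: grey block 46 x 78 x 18 mm fixed on the desk, with a slot 10 mm wide, 59 mm long and 12 mm deep in which the gauge stands, their axes parallel. Origin: centre of its underside
- stand: fixed stand: grey base, 12 mm steel post 204 mm tall, with a hook on a clamped collar (holds 80 N). Origin: on the post's axis at desk level; outward is its -x. The hook is a 12 mm wide steel arm along -x at y = 0, ending in an upturned lip at x = -81 to -86 mm. The hook's height was set by hand and is not measured (see throat)
- throat (a point): on the stand at (-75, 0, 190) mm: where the middle of the bar's underside belongs (2 mm play to the lip, 3 to the post, 3 sideways), arm through the slot, for the middle setting only. The true height S of the seated underside is anywhere from 184 to 196 mm above the desk and does not show here: find it by feel or sight. Lip top S + 7, arm's underside S - 10 mm
- latch (a joint): dark two-jawed fork, 5 mm thick, pivoting in the throat just behind the bar. 0 = open: leaning up, lower jaw tip in the throat at S + 14 mm, upper jaw further back, up to S + 26 mm. 0.8 rad = closed, a hard stop. It stays where left: pressing the bar down on the lower jaw with 4 to 7 N turns it until the upper jaw lies over the bar
- vial: small white bottle with a blue cap, 26 mm across, 58 mm tall, loose bystander; origin: centre of its underside
- black_stopper: black rubber stopper, 26 mm across, 27 mm tall, loose bystander; origin: centre of its underside
- cuvettes: dark foam block with two clear cuvettes, 32 x 50 x 50 mm, loose bystander; origin: centre of its underside
- tape: roll of tape lying flat, 62 mm across, 18 mm tall, loose bystander; origin: centre of its underside
Mind the look-alikes: they are no part of the job. Of the things shaped like the gauge, the aluminium one is meant.

How it is judged:
On the way:
1. the gauge is lifted clear of the holder (height (world z) of gauge above 0.05 m), for 0.2 s.
At the end, for the whole second after the job is handed in: The gauge hangs at rest from the stand's hook: its bar lies in the throat (within 7 mm sideways, 7 mm along the hook) under the closed fork (latch above 0.74 rad), upright within 0.2 rad, the dial on the side away from the post, and the robot has let go (value of joint latch above 0.74 rad and x of gauge_bar in the frame of stand between -0.082 and -0.068 m and y of gauge_bar in the frame of stand between -0.007 and 0.007 m and z of gauge_bar in the frame of stand between 0.18 and 0.1985 m and x of gauge_front in the frame of stand below -0.105 m and angle between gauge's own z axis and vertical below 0.2 rad and contact force between gauge and stand above 0.3 N and linear speed of gauge below 0.02 m/s); the robot touches nothing.
It fails at once if the gauge is forced against the stand with more than 25 N (contact force between gauge and stand above 25 N).
It fails at once if the robot itself pushes on the stand or its hook with more than 10 N (contact force between the arm and stand above 10 N).
It fails at once if a bystander is moved by more than 20 mm (distance of any of vial, black_stopper, cuvettes, tape from where it was at the start of the episode above 0.02 m).
It also fails if it takes over 40 s, if anything falls off the work surface, if the arm or the gripper's body presses on something with over 40 N, if the wrist force passes 120 N, or if a joint passes its speed limit or range.

## Robot

A 7-joint arm with a two-finger parallel gripper is mounted at the origin on a cart in front of the work surface, level with it; the furniture and walls round the work are solid. World frame = base frame: x ahead of the robot, y to its left, z up, the work surface at z = 0. Lengths are in m, angles in rad, forces in N, time in s.
With the tool pointing down it reaches from about 0.425 to 0.875 m from the base axis. Payload 8.4 kg.
Tool frame: the origin (TCP) lies between the finger pads; the fingertips stand 11 mm ahead of it and the grasp point (between the pads) lies 8 mm behind it; z points along the fingers, y is the line along which they close (so a half turn about z gives the same grasp; the last joint's range is limited). The gripper opens to 85 mm and grips with 20 to 120 N. Pads are 22 mm wide; open, the fingers measure 114 mm over their backs; the gripper's body (76 mm by 85 mm) begins 54 mm behind the grasp point. The pads swing forward as they close: fully open they stand 13 mm farther back than shut.
Start: joints at [-1.376, 0.333, 0.04, 1.465, -0.013, 1.343, -0.059], TCP at [0.188, 0.622, 0.242] pointing down, gripper open.
Joint ranges: [-2.58, 2.58], [-0.38, 2.09], [-1.3, 1.39], [0.25, 2.4], [-1.5, 4.64], [0.08, 2.09], [-2.65, 2.65]. Speed limits (rad/s): [2.22, 2.22, 2.79, 2.79, 3.14, 3.14, 3.14].

## Interface

Orientations are given as a unit quaternion [w, x, y, z].
In Python, from plant import bot, optics, order gives the robot as it stands. The module is installed in compiled form; this text tells all that it offers.
- The arm moves only by the tool drive_tool, never from a script. Its argument "commands" is a list of rows, each a list of 4 numbers: the shift along the tool's x, y, z each as a share of 500 mm, from -1 to 1, then the turn about the tool's z as a share of 360 degrees, from -1 to 1. A call has 1 to 20 rows; each row shifts and turns the commanded pose from where the row before left it, along the tool's axes as they then stand; what a row does not reach is not made up. A row lasts 1/10 s, in which the tool goes at most 50 mm and 8.59 degrees, less where a joint would pass 70% of its speed; a pose out of reach is approached as far as the arm can. A call with a number of a shift or a turn outside -1 to 1 is refused whole. A call with a gripper value outside its range is refused whole. "grip" is the opening, from 0 (shut) to 1 (fully open), set as the call begins (left out, the last holds). The fingers move at their own pace and stop on an object; "force" is the grip in N (left out, the last holds). Time passes only in rows, so rows that do not move let the fingers close. It gives the time, the measured TCP pose, the force, the opening and the grip force at its end, in the units of the state.
- bot.sense(): the state, without advancing time (a new reading comes with each control period).
- optics.camera(name): name is "scene" or "top"; returns a dict with "img" (384x512x3 uint8, red, green, blue), "fovy" (degrees; the focal length in pixels is half the picture's height over the tangent of half this angle, whatever the lens; pixels are square), "cx", "cy" (the principal point, pixels), "camera_from_world" (4x4, takes a point from world to camera coordinates). Camera axes: x right, y up, looking along -z (the intrinsics and any distortion apply to the point x, -y, -z); pixel columns grow to the right and rows downward; lengths in m; the calibration is good to about 2 mm. A picture is of the moment at which its call begins. There is no depth.
- order.sign_off(): hands the job in; it is judged then, once.
The state is a dict: "time": time; "qpos": joint angles; "joint_vel": joint speeds; "joint_efforts": joint torques, N m; "eef_pos": TCP position; "tool_rot": TCP orientation; "wrist_force": force on the tool from outside, world axes, zero at the start; "moment": the same for the moment, N m; "gripper_width": finger opening in m; "grip_force": force on a finger pad.
Only numpy, scipy, OpenCV 4.12 (cv2) and the standard library are available. Lean on these libraries where they do the work, as an engineer would, in place of code of your own. Each camera call takes 0.05 s, during which the arm holds its last target. There are 200 camera calls.

## Working session

There is one attempt and no reset: what is moved stays moved. The work goes in short steps, Python scripts to look and compute and a tool call to move; the robot and the scene stay as the last step left them, time stands still between calls to the robot, and variables do not carry over. Pictures are saved under pics/ and viewed, at most 10 in all, crops included, and the job is handed in when it is done.

Besides the shell and the picture viewer there is one more tool, called as name(argument=value, ...), one argument or row to a line, values as JSON. drive_tool: Moves the arm, as the interface text tells. Shift numbers are shares of 500 mm and turn numbers shares of 360 degrees, none past 1 either way. Its arguments: {"type":"object","properties":{"commands":{"type":"array","items":{"type":"array","items":{"type":"number","minimum":-1,"maximum":1}}},"grip":{"type":"number"},"force":{"type":"number"}},"required":["commands"]}

```bash
mkdir -p pics; python3 - <<'E'
from plant import bot,optics
import cv2,numpy as np
s=bot.sense();print(s)
for n in("scene","top"):
    c=optics.camera(n);cv2.imwrite(f"pics/{n}0.png",c["img"][:,:,::-1]);print(n,c["fovy"],c["cx"],c["cy"],[k for k in c]);print(np.round(c["camera_from_world"],4))
    np.savez(f"{n}.npz",**c)
E
```

```text
{'time': 0.0, 'qpos': array([-1.37621296,  0.3339025 ,  0.03987274,  1.46628855, -0.0133951 ,
        1.34328043, -0.05847956]), 'joint_vel': array([ 0.00047207,  0.00182754, -0.00035499, -0.00063055,  0.00038854,
       -0.00133631,  0.00021953]), 'joint_efforts': array([-7.42474003e-04, -6.58561134e+01,  1.36511430e+00, -4.05564952e+01,
        1.68846193e-02,  1.25977534e-02, -8.31474580e-06]), 'eef_pos': array([0.18812433, 0.62172171, 0.2414182 ]), 'tool_rot': array([-6.14846861e-05,  1.46361428e-01,  9.89230854e-01, -8.04112919e-04]), 'wrist_force': array([ 0.50844528, -0.60809045, -0.71801192]), 'moment': array([-0.00077976, -0.00437386,  0.01101121]), 'grip_force': 0.0, 'gripper_width': 0.08577818691342967}
scene 54.730369465701074 251.01709724022032 189.60214320556562 ['img', 'fovy', 'cx', 'cy', 'camera_from_world']
[[ 0.8298 -0.5581  0.0019 -0.286 ]
 [ 0.3371  0.5039  0.7953 -0.4006]
 [-0.4448 -0.6592  0.6063 -0.8808]
 [ 0.      0.      0.      1.    ]]
top 47.650680581463675 257.0865484390916 192.9670728342199 ['img', 'fovy', 'cx', 'cy', 'camera_from_world']
[[-0.0215 -0.9997 -0.0088  0.2995]
 [ 0.9804 -0.0228  0.1959 -0.523 ]
 [-0.196  -0.0044  0.9806 -1.4506]
 [ 0.      0.      0.      1.    ]]
```

View pics/scene0.png

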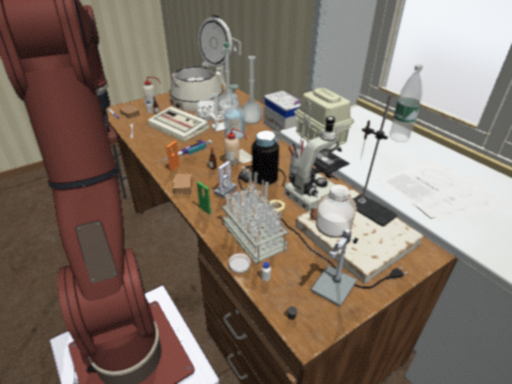

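View pics/top0.png

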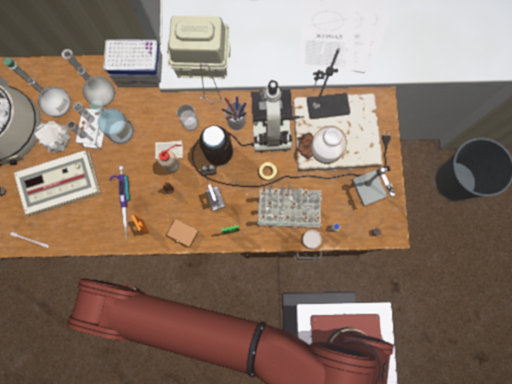

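The scene view shows an aluminium gauge in its holder at about (225,180), with green and orange look-alikes at (203,197) and (172,155). The stand is at (335,270). In the top view the gauge is at (214,197) and the stand at (372,190). I'll zoom in on these.

```bash
python3 - <<'E'
import cv2,numpy as np
s=cv2.imread("pics/scene0.png");t=cv2.imread("pics/top0.png")
def crop(i,x,y):  # 50x37 -> 400x300 (x8)
    return cv2.resize(i[y:y+37,x:x+50],(400,300),interpolation=cv2.INTER_CUBIC)
def crop2(i,x,y,w,h): return cv2.resize(i[y:y+h,x:x+w],(400,300),interpolation=cv2.INTER_CUBIC)
m=np.vstack([np.hstack([crop2(s,195,155,60,45),crop2(s,300,223,100,75)]),np.hstack([crop(t,190,180),crop2(t,350,165,60,45)])])
cv2.imwrite("pics/m1.png",m)
E
```

```text
(no output)
```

View pics/m1.png

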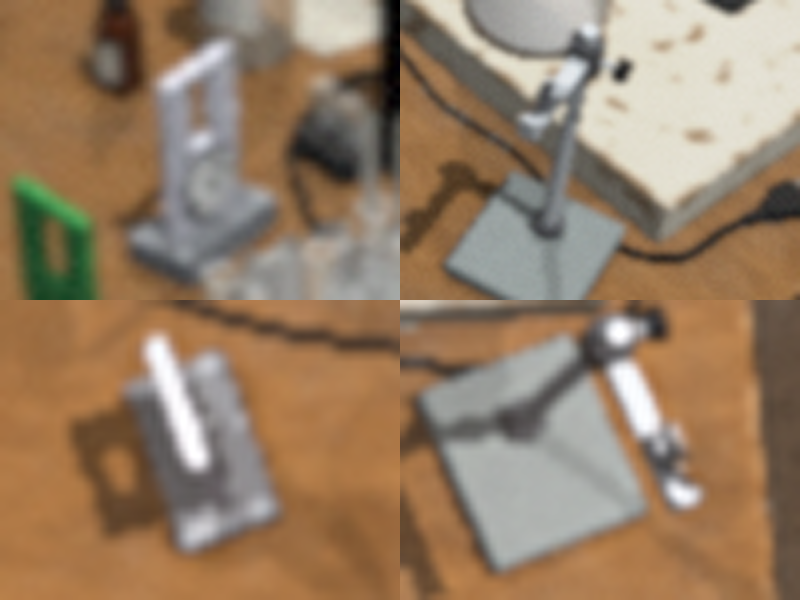

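The mosaic shows the gauge's top bar ends at scene (219.7,167.8) and (229.8,161.8), and at top (209.4,185) and (214.7,200.6). The dial faces the scene camera. The stand's post top is at top-view (382.3,169.5) and the lip at (392.5,195). Next I'll fit the poses.

```bash
cat > h.py <<'E'
import numpy as np,cv2
from scipy.optimize import least_squares
C={n:dict(np.load(n+".npz")) for n in("scene","top")}
def proj(n,P):
    c=C[n];T=c["camera_from_world"];q=np.atleast_2d(P)@T[:3,:3].T+T[:3,3]
    f=192/np.tan(np.radians(c["fovy"])/2)
    return np.c_[c["cx"]+f*q[:,0]/-q[:,2],c["cy"]+f*q[:,1]/q[:,2]]
def place(p,L):
    c,s=np.cos(p[2]),np.sin(p[2]);L=np.array(L,float)/1000
    return np.c_[p[0]+c*L[:,0]-s*L[:,1],p[1]+s*L[:,0]+c*L[:,1],L[:,2]]
E
python3 - <<'E'
from h import *
for n in C:
    T=C[n]["camera_from_world"];print(n,"campos",-T[:3,:3].T@T[:3,3])
def cs(x,y,ox,oy,ax,ay,k):return [ax+(x-ox)/k-.5+.5/k, ay+(y-oy)/k-.5+.5/k]
# gauge + holder
t=lambda x,y:cs(x,y,0,300,190,180,8); s=lambda x,y:cs(x,y,0,0,195,155,400/60)
O=[("top",[23,-39,18],t(130,388)),("top",[-23,-39,18],t(215,355)),("top",[-23,39,18],t(280,512)),
("top",[0,-28,120],t(153,336)),("top",[0,28,120],t(200,470)),
("scene",[-4,-28,120],s(164,92)),("scene",[-4,28,120],s(232,48)),("scene",[-7,0,44],s(207,187)),
("scene",[-23,-39,18],s(190,268)) if 0 else ("scene",[-23,39,18],s(277,205))]
def fit(O,p0,extra=None):
    def r(p):
        out=[]
        for n,L,u in O:
            L=list(L)
            if L[2]<-900:L[2]=L[2]+1000+p[3]
            out.append(proj(n,place(p,[L]))[0]-u)
        return np.ravel(out)
    f=least_squares(r,p0,loss="soft_l1",x_scale=[.01,.01,.05,5][:len(p0)]);print(np.round(f.x,4),np.degrees(f.x[2]));print(np.round(r(f.x).reshape(-1,2),2).tolist());return f.x
fit(O,[.6,.3,1.9])
t=lambda x,y:cs(x,y,400,300,350,165,400/60); s=lambda x,y:cs(x,y,400,0,300,223,4)
O=[("top",[0,0,204],t(618,330)),("top",[-86,0,-993],t(690,500)),("top",[0,0,6],t(518,425)),
("scene",[0,0,204],s(588,33)),("scene",[-84,0,-993],s(525,120)),("scene",[0,0,6],s(549,227))]
fit(O,[.6,-.1,.4,190])
E
```

```text
scene campos [-0.01938051 -0.53846306  0.85307171]
top campos [0.23481725 0.28113971 1.52749455]
[0.5212 0.4377 1.9499] 111.71916479218802
[[-1.08, 0.16], [0.31, -0.68], [0.45, -0.39], [-0.2, 0.81], [0.21, -0.65], [10.2, -7.39], [-9.57, 6.34], [0.52, -0.67], [-12.71, 9.04]]
[ 5.65700e-01 -1.06700e-01  3.42100e-01  1.85803e+02] 19.60057354025842
[[0.12, 0.25], [-0.38, 0.62], [-0.04, -0.21], [0.56, -1.21], [0.59, -0.13], [-0.73, 0.93]]
```

```bash
cat >> h.py <<'E'
def cs(x,y,ox,oy,ax,ay,k):return [ax+(x-ox)/k-.5+.5/k, ay+(y-oy)/k-.5+.5/k]
def fit(O,p0):
    def r(p): return np.ravel([proj(n,place(p,[L]))[0]-u for n,L,u in O])
    f=least_squares(r,p0,loss="soft_l1",x_scale=[.01,.01,.05][:len(p0)]);print(np.round(f.x,4),np.degrees(f.x[2]));print(np.round(r(f.x).reshape(-1,2),2).tolist());return f.x
def move(st,x,y,z,yaw):
    "tool-frame shift (mm) and turn (deg) from state to world TCP with tool y line at yaw deg"
    from scipy.spatial.transform import Rotation as R
    w=st["tool_rot"];r=R.from_quat([w[1],w[2],w[3],w[0]]);Y=r.apply([0,1,0]);X=r.apply([1,0,0])
    a=np.degrees(np.arctan2(Y[1],Y[0]));d=-((yaw-a+90)%180-90)
    v=r.inv().apply(np.array([x,y,z])-st["eef_pos"])*1000
    print("t",st["time"],"tcp",np.round(st["eef_pos"],4),"yaw",round(a,2),"F",np.round(st["wrist_force"],1),"w",round(st["gripper_width"],4),"tiltz",np.round(r.apply([0,0,1]),4))
    print("tool shift mm",np.round(v,2),"shares",np.round(v/500,4),"turn deg",round(d,2),"share",round(d/360,4))
E
python3 - <<'E'
from h import *
t=lambda x,y:cs(x,y,0,300,190,180,8); s=lambda x,y:cs(x,y,0,0,195,155,400/60)
O=[("top",[23,-39,18],t(130,388)),("top",[-23,-39,18],t(215,355)),("top",[-23,39,18],t(280,512)),
("top",[0,-28,120],t(153,336)),("top",[0,28,120],t(200,470)),
("scene",[-4,28,120],s(164,92)),("scene",[-4,-28,120],s(232,48)),("scene",[-7,0,44],s(207,187)),("scene",[-23,-39,18],s(277,205))]
p=fit(O,[.6,.3,1.9])
from plant import bot
move(bot.sense(),p[0],p[1],.242,np.degrees(p[2])+90)
print(bot.sense()["qpos"])
E
```

```text
[0.52   0.4372 1.9019] 108.9716120776361
[[-0.57, 0.02], [1.04, -0.26], [0.19, 0.43], [0.32, 1.02], [-0.04, -0.15], [0.07, -0.19], [0.04, -0.49], [0.25, -0.47], [-0.08, -0.95]]
t 0.1 tcp [0.1881 0.6218 0.2415] yaw 73.17 F [ 0.2  0.2 -0.4] w 0.0852 tiltz [-3.0e-04 -1.3e-03 -1.0e+00]
tool shift mm [-3.7113e+02 -8.0560e+01 -3.2000e-01] shares [-7.423e-01 -1.611e-01 -6.000e-04] turn deg 54.2 share 0.1505
[-1.37621221  0.33382453  0.03988061  1.46613918 -0.01341107  1.34328068
 -0.05847016]
```

drive_tool(
  commands=[
    [-0.0742, -0.0161, 0, 0],
    [-0.0742, -0.0161, 0, 0],
    [-0.0742, -0.0161, 0, 0],
    [-0.0742, -0.0161, 0, 0],
    [-0.0742, -0.0161, 0, 0],
    [-0.0742, -0.0161, 0, 0],
    [-0.0742, -0.0161, 0, 0],
    [-0.0742, -0.0161, 0, 0],
    [-0.0742, -0.0161, 0, 0],
    [-0.0742, -0.0161, 0, 0],
    [0, 0, 0, 0.0215],
    [0, 0, 0, 0.0215],
    [0, 0, 0, 0.0215],
    [0, 0, 0, 0.0215],
    [0, 0, 0, 0.0215],
    [0, 0, 0, 0.0215],
    [0, 0, 0, 0.0215],
    [0, 0, 0, 0],
    [0, 0, 0, 0],
  ],
  grip=1,
  force=30,
)

```text
time: 2.0
eef_pos: [0.5198, 0.4376, 0.242]
tool_rot: [0.0, 0.579, 0.815, -0.0]
wrist_force: [0.2, -0.3, 0.5]
gripper_width: 0.0853
grip_force: 0.0
```

```bash
python3 - <<'E'
from h import *
from plant import bot,optics
move(bot.sense(),.520,.4372,.087,198.97)
for n in C: C[n]=optics.camera(n)
s=C["scene"]["img"][:,:,::-1];t=C["top"]["img"][:,:,::-1]
m=np.hstack([cv2.resize(s[120:210,180:270],(400,400),interpolation=3),cv2.resize(t[160:220,180:240],(400,400),interpolation=3)])
cv2.imwrite("pics/m2.png",m)
E
```

```text
t 2.0 tcp [0.5198 0.4376 0.242 ] yaw 19.22 F [ 0.2 -0.3  0.5] w 0.0853 tiltz [-4.e-04 -6.e-04 -1.e+00]
tool shift mm [-3.8000e-01  1.0000e-01  1.5496e+02] shares [-8.000e-04  2.000e-04  3.099e-01] turn deg 0.25 share 0.0007
```

View pics/m2.png

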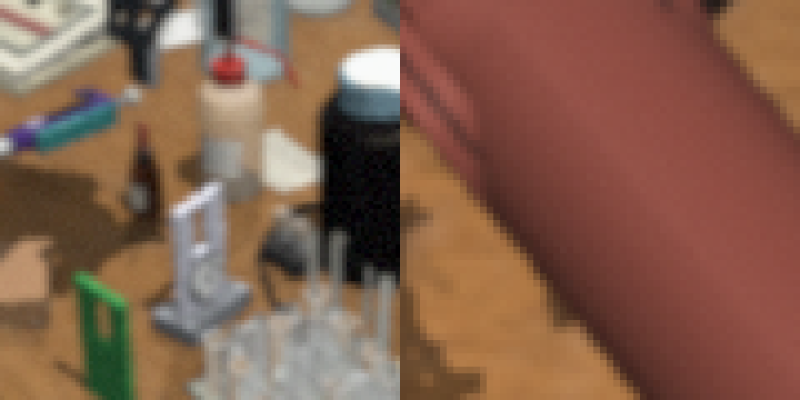

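The scene crop shows the open fingers straddling the air above the gauge, with the gauge top at crop (195,200). The arm blocks the top view. Descending.

drive_tool(
  commands=[
    [-0.0008, 0.0002, 0.06, 0.0007],
    [0, 0, 0.06, 0],
    [0, 0, 0.06, 0],
    [0, 0, 0.06, 0],
    [0, 0, 0.04, 0],
    [0, 0, 0.03, 0],
    [0, 0, 0, 0],
    [0, 0, 0, 0],
  ],
)

```text
time: 2.9
eef_pos: [0.5206, 0.4375, 0.088]
tool_rot: [0.0, 0.582, 0.813, 0.0]
wrist_force: [-0.3, 0.2, 0.8]
gripper_width: 0.0853
grip_force: 0.0
```

drive_tool(
  commands=[
    [0, 0, 0, 0],
    [0, 0, 0, 0],
    [0, 0, 0, 0],
    [0, 0, 0, 0],
    [0, 0, 0, 0],
    [0, 0, 0, 0],
    [0, 0, 0, 0],
    [0, 0, 0, 0],
  ],
  grip=0.5,
  force=40,
)

```text
time: 3.7
eef_pos: [0.5208, 0.4378, 0.0887]
tool_rot: [0.0, 0.583, 0.813, 0.001]
wrist_force: [0.1, 0.2, 5.9]
gripper_width: 0.0554
grip_force: 41.7
```

drive_tool(
  commands=[
    [0, 0, -0.01, 0],
    [0, 0, -0.02, 0],
    [0, 0, -0.03, 0],
    [0, 0, -0.05, 0],
    [0, 0, -0.07, 0],
    [0, 0, -0.07, 0],
    [0, 0, -0.07, 0],
    [0, 0, -0.06, 0],
    [0, 0, -0.03, 0],
    [0, 0, 0, 0],
    [0, 0, 0, 0],
  ],
)

```text
time: 4.8
eef_pos: [0.5199, 0.4371, 0.2912]
tool_rot: [-0.0, 0.583, 0.813, -0.001]
wrist_force: [-0.0, 0.6, -1.6]
gripper_width: 0.0556
grip_force: 43.1
```

```bash
python3 - <<'E'
from h import *
from plant import bot,optics
a=np.radians(20.5);d=.115
move(bot.sense(),.5657-d*np.cos(a),-.1067-d*np.sin(a),.290,110.5)
c=optics.camera("scene")["img"][:,:,::-1]
cv2.imwrite("pics/s3.png",cv2.resize(c[60:240,150:390],(800,600),interpolation=3))
E
```

```text
t 4.8 tcp [0.5199 0.4371 0.2912] yaw 18.73 F [-0.   0.6 -1.6] w 0.0556 tiltz [-1.e-03 -9.e-04 -1.e+00]
tool shift mm [-533.21 -246.21    1.76] shares [-1.0664 -0.4924  0.0035] turn deg 88.23 share 0.2451
```

View pics/s3.png

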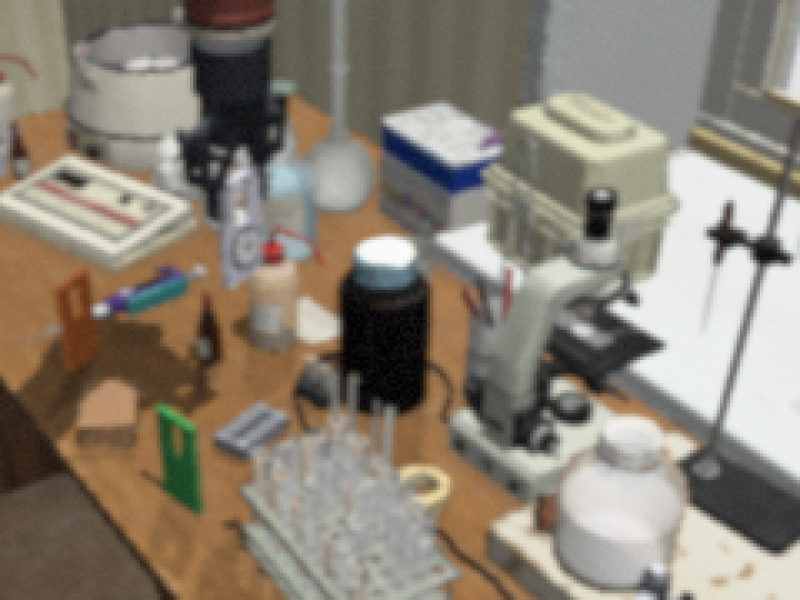

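The holder is now empty and the gauge hangs in the gripper at crop (240,225), so the lift worked. Moving over to the stand.

drive_tool(
  commands=[
    [-0.0356, -0.0164, 0, 0],
    [-0.0711, -0.0328, 0, 0],
    [-0.0711, -0.0328, 0, 0],
    [-0.0711, -0.0328, 0, 0],
    [-0.0711, -0.0328, 0, 0],
    [-0.0711, -0.0328, 0, 0],
    [-0.0711, -0.0328, 0, 0],
    [-0.0711, -0.0328, 0, 0],
    [-0.0711, -0.0328, 0, 0],
    [-0.0711, -0.0328, 0, 0],
    [-0.0711, -0.0328, 0, 0],
    [-0.0711, -0.0328, 0, 0],
    [-0.0711, -0.0328, 0, 0],
    [-0.0711, -0.0328, 0, 0],
    [-0.0711, -0.0328, 0, 0],
    [-0.0356, -0.0164, 0, 0],
    [0, 0, 0, 0],
  ],
)

```text
time: 6.55
eef_pos: [0.4571, -0.1499, 0.2911]
tool_rot: [-0.001, 0.585, 0.811, -0.001]
wrist_force: [-0.3, 0.6, -1.2]
gripper_width: 0.0551
grip_force: 43.0
```

drive_tool(
  commands=[
    [0, 0, 0, 0.0223],
    [0, 0, 0, 0.0223],
    [0, 0, 0, 0.0223],
    [0, 0, 0, 0.0223],
    [0, 0, 0, 0.0223],
    [0, 0, 0, 0.0223],
    [0, 0, 0, 0.0223],
    [0, 0, 0, 0.0223],
    [0, 0, 0, 0.0223],
    [0, 0, 0, 0.0223],
    [0, 0, 0, 0.0223],
    [0, 0, 0, 0],
    [0, 0, 0, 0],
  ],
)

```text
time: 7.85
eef_pos: [0.4583, -0.1461, 0.2915]
tool_rot: [-0.0, 0.984, 0.18, -0.001]
wrist_force: [-0.3, -0.1, -1.1]
gripper_width: 0.055
grip_force: 43.0
```

```bash
python3 - <<'E'
from h import *
from plant import bot,optics
a=np.radians(20.5);d=.115
move(bot.sense(),.5657-d*np.cos(a),-.1067-d*np.sin(a),.187,110.5)
c=optics.camera("scene")["img"][:,:,::-1]
t=optics.camera("top")["img"][:,:,::-1]
m=np.hstack([cv2.resize(c[190:310,270:390],(400,400),interpolation=3),cv2.resize(t[150:230,330:410],(400,400),interpolation=3)])
cv2.imwrite("pics/m4.png",m)
E
```

```text
t 7.85 tcp [ 0.4583 -0.1461  0.2915] yaw -69.29 F [-0.3 -0.1 -1.1] w 0.055 tiltz [-1.4e-03 -2.0e-04 -1.0e+00]
tool shift mm [ -0.48   0.75 104.54] shares [-0.001   0.0015  0.2091] turn deg 0.21 share 0.0006
```

View pics/m4.png

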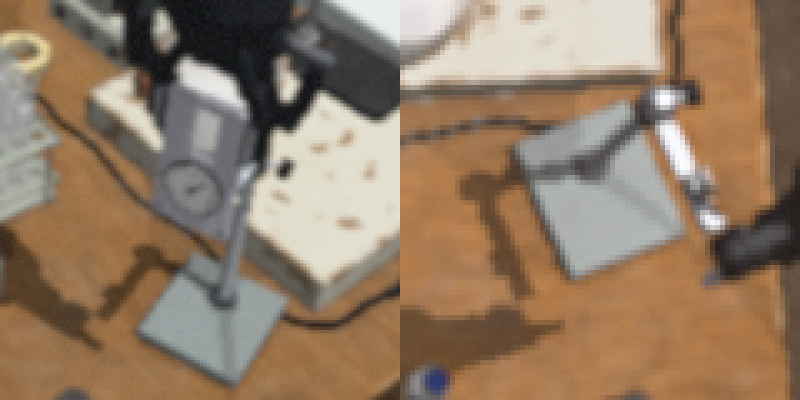

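```bash
cat > ov.py <<'E'
from h import *
def box(x0,x1,y0,y1,z0,z1):
    v=np.array([[x,y,z] for x in(x0,x1) for y in(y0,y1) for z in(z0,z1)])
    return [(v[i],v[j]) for i in range(8) for j in range(i) if (v[i]!=v[j]).sum()==1]
def gauge(b=0): return box(-4,4,-28,28,b,b+114)+box(-4,-4,-9,9,b+64,b+106)+circ(-7,0,b+38,22)
def circ(x,y,z,r): 
    t=np.linspace(0,2*np.pi,25);p=np.c_[t*0+x,y+r*np.cos(t),z+r*np.sin(t)];return list(zip(p[:-1],p[1:]))
def stand(S): return box(-86,-6,-6,6,S-10,S)+box(-86,-81,-6,6,S,S+7)+box(-6,6,-6,6,6,204)
def draw(n,img,x,y,w,h,k,models):
    o=cv2.resize(img[y:y+h,x:x+w,::-1],None,fx=k,fy=k,interpolation=cv2.INTER_CUBIC)
    for p,E,col in models:
        for a,b in E:
            q=(proj(n,place(p,[a,b]))-[x,y]+.5)*k-.5
            cv2.line(o,*[tuple(int(round(8*c)) for c in u) for u in q],col,1,cv2.LINE_AA,3)
    return o
E
python3 - <<'E'
from ov import *
from plant import optics
old={n:C[n]["img"] for n in C}
cur={n:optics.camera(n)["img"] for n in C}
np.savez("pre.npz",**cur)
P=[.5657,-.1067,np.radians(20.5)];G=[.4583,-.1461,np.radians(20.7)]
Sm=[(P,stand(186),(0,0,255))];Gm=[(G,gauge(208.8),(0,255,0))]
a=draw("scene",old["scene"],322,222,40,30,10,Sm); b=draw("top",old["top"],365,160,40,30,10,Sm)
c=draw("scene",cur["scene"],305,205,60,60,300/60,Gm+Sm)
c=cv2.resize(draw("scene",cur["scene"],310,205,40,60,10,Gm),(400,600))
cv2.imwrite("pics/m5.png",np.hstack([np.vstack([a,b]),c]))
E
```

```text
(no output)
```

View pics/m5.png

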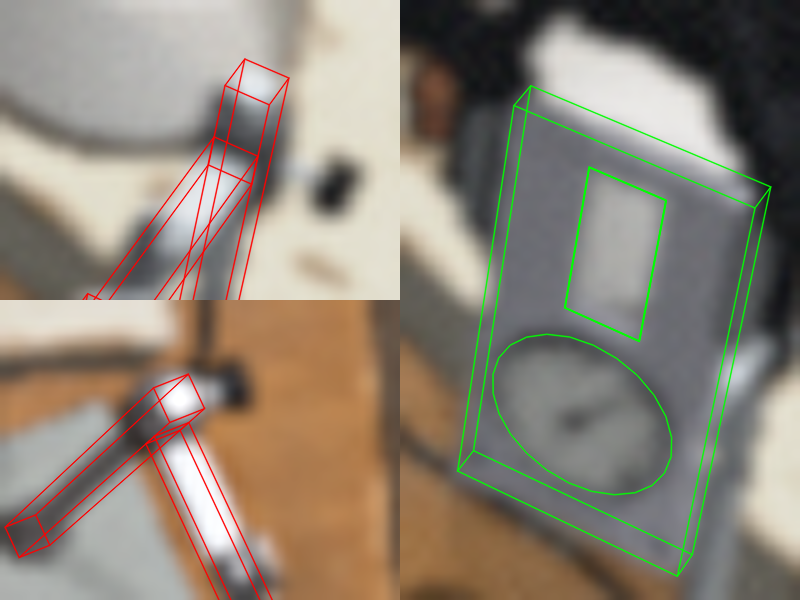

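The gauge model (green) matches the picture to within a fraction of a pixel, so its pose in the hand is known. The stand model (red) sits about 0.5 px left of the white arm in the top view, so I'll refine that.

```bash
python3 - <<'E'
from ov import *
I=C["top"]["img"].astype(float)
for r in range(168,202):
    w=np.clip(I[r,376:400,2]-110,0,None); print(r,[round(float(v),2) for v in ((w*np.arange(376,400)).sum()/max(w.sum(),1),w.max())],end=" ")
# model axis: top-of-arm centre line
P=[.5657,-.1067,np.radians(20.5)]
print();print(proj("top",place(P,[[-x,0,186] for x in(10,30,50,70,81,86)])),proj("top",place(P,[[0,0,204]])))
Q=[.5657,-.1082,np.radians(21)]
a=draw("scene",C["scene"]["img"],322,222,40,40,10,[(Q,stand(190)[:24],(0,0,255))])
a=np.vstack([a,np.zeros((0,400,3),np.uint8)])
b=draw("top",C["top"]["img"],367,162,40,40,10,[(Q,stand(190)[:24],(0,0,255))])
e=cv2.resize(C["scene"]["img"][230:260,328:358,::-1],(200,200),interpolation=3);e2=cv2.resize(C["top"]["img"][170:205,372:407,::-1],(200,200),interpolation=3)
z=np.zeros((200,200,3),np.uint8)
cv2.imwrite("pics/m6.png",np.vstack([np.hstack([a,b]),np.hstack([e,z,e2,z])]))
E
```

```text
168 [382.73, 119.0] 169 [382.86, 145.0] 170 [382.67, 142.0] 171 [382.48, 87.0] 172 [378.71, 10.0] 173 [381.25, 10.0] 174 [383.09, 90.0] 175 [383.11, 136.0] 176 [383.34, 143.0] 177 [383.01, 143.0] 178 [382.74, 143.0] 179 [382.76, 143.0] 180 [382.94, 143.0] 181 [383.09, 143.0] 182 [383.35, 144.0] 183 [383.56, 142.0] 184 [383.86, 129.0] 185 [383.25, 68.0] 186 [381.81, 69.0] 187 [380.65, 70.0] 188 [379.5, 69.0] 189 [379.9, 69.0] 190 [380.29, 69.0] 191 [380.99, 70.0] 192 [383.31, 83.0] 193 [385.71, 133.0] 194 [385.94, 139.0] 195 [384.15, 98.0] 196 [380.44, 72.0] 197 [379.54, 71.0] 198 [378.52, 69.0] 199 [377.34, 66.0] 200 [376.35, 39.0] 201 [0.0, 0.0] 
[[382.18621865 173.58366058]
 [384.86826456 179.29671896]
 [387.56481463 185.04067282]
 [390.27598684 190.81577346]
 [391.77340738 194.00544705]
 [392.45553263 195.45845026]] [[382.40524314 169.32405631]]
```

View pics/m6.png

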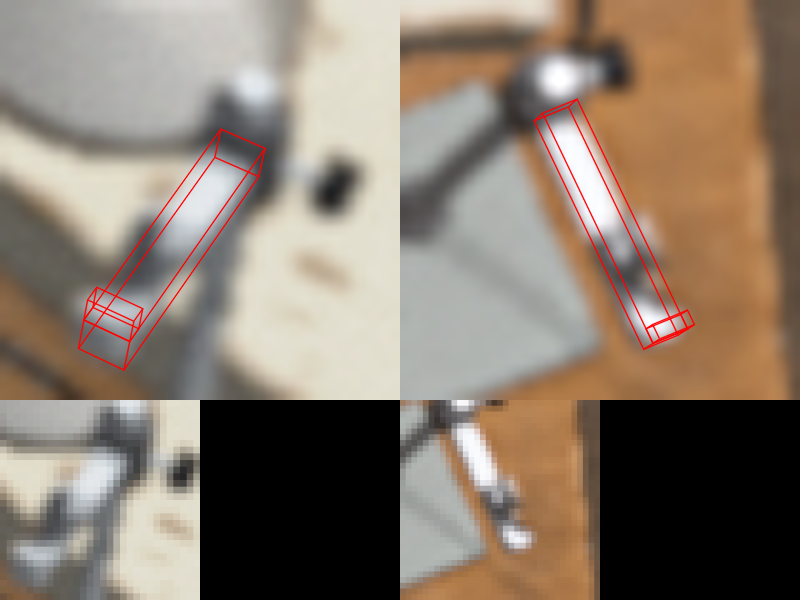

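```bash
python3 - <<'E'
from ov import *
t=lambda x,y:np.array(cs(x,y,400,0,367,162,10)); s=lambda x,y:np.array(cs(x,y,0,0,322,222,10))
def line(n,p,S,u):
    a,b=proj(n,place(p,[[-12,0,S],[-80,0,S]]));d=(b-a)/np.linalg.norm(b-a);w=u-a;return d[0]*w[1]-d[1]*w[0]
def r(v):
    p=v[:3];S=v[3]*1000
    o=[proj("top",place(p,[[0,0,204]]))[0]-t(556,77),proj("top",place(p,[[-86,0,S+6]]))[0]-t(657,324),
       proj("scene",place(p,[[0,0,204]]))[0]-s(254,82),proj("scene",place(p,[[-86,0,S+6]]))[0]-s(107,303)]
    return np.r_[np.ravel(o),2*line("top",p,S,t(566,130)),2*line("top",p,S,t(595,200)),2*line("scene",p,S,s(202,205)),(v[3]-.19)/.004*.5]
f=least_squares(r,[.566,-.107,.35,.19],x_scale=[.01,.01,.05,.01])
print(np.round(f.x,4),np.degrees(f.x[2]),np.round(r(f.x),2))
Q=f.x[:3];S=f.x[3]*1000
a=draw("scene",C["scene"]["img"],322,222,40,40,10,[(Q,stand(S)[:24],(0,0,255))])
b=draw("top",C["top"]["img"],367,162,40,40,10,[(Q,stand(S)[:24],(0,0,255))])
cv2.imwrite("pics/m7.png",np.hstack([a,b]))
from plant import bot
a=Q[2];d=.110
move(bot.sense(),Q[0]-d*np.cos(a),Q[1]-d*np.sin(a),.188,90+np.degrees(a))
E
```

```text
[ 0.5683 -0.107   0.3467  0.1866] 19.865476082474967 [ 0.28 -0.74  0.57  0.39  1.06 -0.41 -0.14  0.9  -0.19  0.35 -1.04 -0.43]
t 8.05 tcp [ 0.4585 -0.1466  0.2921] yaw -69.44 F [-0.1  0.6 -1.6] w 0.0552 tiltz [-4.e-04 -1.e-04 -1.e+00]
tool shift mm [  6.75   0.16 104.14] shares [0.0135 0.0003 0.2083] turn deg 0.69 share 0.0019
```

View pics/m7.png

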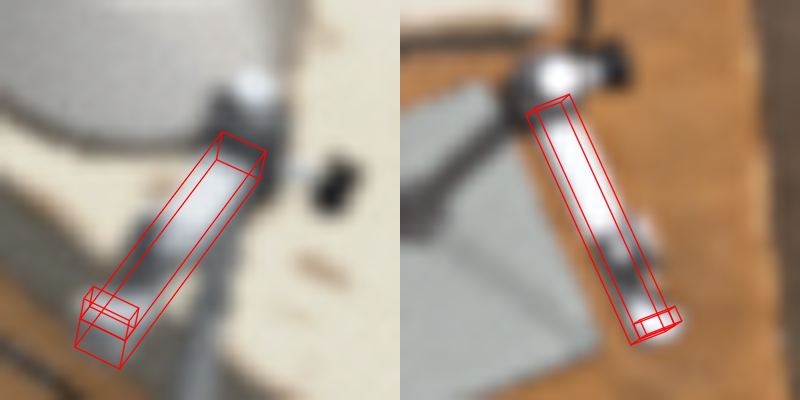

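The scene overlay agrees with the hook to about 1 px, with the lip at crop (107,303). Lowering in front of the hook.

drive_tool(
  commands=[
    [0.0135, 0.0003, 0, 0.0019],
    [0, 0, 0.05, 0],
    [0, 0, 0.05, 0],
    [0, 0, 0.05, 0],
    [0, 0, 0.04, 0],
    [0, 0, 0.0183, 0],
    [0, 0, 0, 0],
    [0, 0, 0, 0],
  ],
)

```text
time: 8.85
eef_pos: [0.4655, -0.1446, 0.1889]
tool_rot: [0.0, 0.985, 0.171, 0.0]
wrist_force: [-0.2, 0.2, -0.2]
gripper_width: 0.0555
grip_force: 43.1
```

```bash
python3 - <<'E'
from ov import *
from plant import bot,optics
Q=[.5683,-.107,.3467];a=Q[2];d=.075
s=bot.sense();move(s,Q[0]-d*np.cos(a),Q[1]-d*np.sin(a),.188,90+np.degrees(a))
e=s["eef_pos"];c=optics.camera("scene")["img"]
G=[e[0],e[1],np.radians(20)]
o=draw("scene",c,305,225,50,50,12,[])
o2=draw("scene",c,300,225,25,75,8,[])
cv2.imwrite("pics/s8.png",o)
print("slot px crop",(proj("scene",place(G,[[-4,-9,(e[2]+.0233)*1000-42],[-4,9,(e[2]+.0233)*1000],[4,-9,(e[2]+.0233)*1000-42],[4,9,(e[2]+.0233)*1000]]))-[305,225]+.5)*12)
print("lip top corners S=186",(proj("scene",place(Q,[[-86,-6,193],[-86,6,193],[-86,-6,176],[-86,6,176]]))-[305,225]+.5)*12)
E
```

```text
t 8.85 tcp [ 0.4655 -0.1446  0.1889] yaw -70.25 F [-0.2  0.2 -0.2] w 0.0555 tiltz [ 7.e-04 -3.e-04 -1.e+00]
tool shift mm [34.47 -0.54  0.96] shares [ 0.0689 -0.0011  0.0019] turn deg -0.12 share -0.0003
slot px crop [[297.34827824 520.91041142]
 [241.41889499 334.46117771]
 [315.52540912 495.83649505]
 [260.282718   309.998608  ]]
lip top corners S=186 [[358.99852474 350.95712838]
 [304.46312177 324.62993714]
 [347.35948521 409.12314115]
 [293.51836342 382.73406614]]
```

View pics/s8.png

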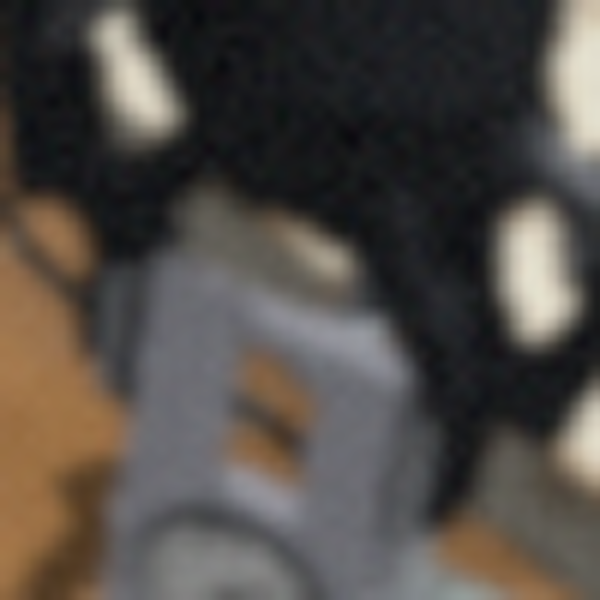

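The picture shows the gauge's slot clear at about crop (270,420). The hook is hidden behind the bar and gripper. I'll insert it in small steps by feel.

drive_tool(
  commands=[
    [0.01, 0, 0, 0],
    [0.01, 0, 0, 0],
    [0.01, -0.001, 0, 0],
    [0, 0, 0, 0],
  ],
)

```text
time: 9.3
eef_pos: [0.4797, -0.1385, 0.1883]
tool_rot: [0.0, 0.985, 0.172, 0.0]
wrist_force: [-0.3, -0.6, -2.1]
gripper_width: 0.0555
grip_force: 43.1
```

drive_tool(
  commands=[
    [0.004, 0, 0, 0],
    [0.004, 0, 0, 0],
    [0, 0, 0, 0],
  ],
)

```text
time: 9.6
eef_pos: [0.4828, -0.1376, 0.1882]
tool_rot: [0.0, 0.985, 0.172, -0.0]
wrist_force: [-0.2, -0.6, -1.5]
gripper_width: 0.0553
grip_force: 43.1
```

drive_tool(
  commands=[
    [0.004, 0, 0, 0],
    [0.004, 0, 0, 0],
    [0, 0, 0, 0],
  ],
)

```text
time: 9.9
eef_pos: [0.4866, -0.1362, 0.1882]
tool_rot: [0.0, 0.985, 0.172, 0.0]
wrist_force: [0.4, -0.3, -2.1]
gripper_width: 0.0558
grip_force: 43.1
```

drive_tool(
  commands=[
    [0.004, 0, 0, 0],
    [0.004, 0, 0, 0],
    [0, 0, 0, 0],
  ],
)

```text
time: 10.2
eef_pos: [0.4904, -0.1348, 0.1882]
tool_rot: [0.0, 0.985, 0.172, 0.0]
wrist_force: [-0.3, 0.2, -1.1]
gripper_width: 0.055
grip_force: 43.1
```

drive_tool(
  commands=[
    [0.004, 0, 0, 0],
    [0.004, 0, 0, 0],
    [0, 0, 0, 0],
  ],
)

```text
time: 10.5
eef_pos: [0.4942, -0.1335, 0.1882]
tool_rot: [0.0, 0.985, 0.172, 0.0]
wrist_force: [-0.7, -0.3, -1.2]
gripper_width: 0.0555
grip_force: 43.1
```

drive_tool(
  commands=[
    [0.004, 0, 0, 0],
    [0.003, 0, 0, 0],
    [0, 0, 0, 0],
    [0, 0, 0, 0],
  ],
)

```text
time: 10.9
eef_pos: [0.4972, -0.1325, 0.1882]
tool_rot: [0.0, 0.985, 0.171, -0.0]
wrist_force: [0.5, -0.0, -1.1]
gripper_width: 0.0557
grip_force: 43.1
```

drive_tool(
  commands=[
    [0, 0.002, 0, 0],
    [0, 0.002, 0, 0],
    [0, 0, 0, 0],
    [0, 0, 0, 0],
  ],
)

```text
time: 11.3
eef_pos: [0.4979, -0.1344, 0.1882]
tool_rot: [0.0, 0.985, 0.171, -0.0]
wrist_force: [0.4, -0.1, -1.4]
gripper_width: 0.0556
grip_force: 43.1
```

drive_tool(
  commands=[
    [0, 0.001, 0, 0],
    [0, 0.001, 0, 0],
    [0, 0, 0, 0],
    [0, 0, 0, 0],
  ],
)

```text
time: 11.7
eef_pos: [0.4983, -0.1353, 0.1882]
tool_rot: [0.0, 0.985, 0.171, -0.0]
wrist_force: [-0.4, -0.7, -1.6]
gripper_width: 0.0552
grip_force: 43.1
```

drive_tool(
  commands=[
    [0, 0.001, 0, 0],
    [0, 0.001, 0, 0],
    [0, 0, 0, 0],
    [0, 0, 0, 0],
  ],
)

```text
time: 12.1
eef_pos: [0.4985, -0.1361, 0.1881]
tool_rot: [-0.0, 0.985, 0.171, -0.0]
wrist_force: [-0.5, 0.3, -1.1]
gripper_width: 0.0555
grip_force: 43.1
```

drive_tool(
  commands=[
    [0, 0.001, 0, 0],
    [0, 0.001, 0, 0],
    [0, 0, 0, 0],
    [0, 0, 0, 0],
  ],
)

```text
time: 12.5
eef_pos: [0.4986, -0.1363, 0.1881]
tool_rot: [-0.001, 0.985, 0.172, -0.0]
wrist_force: [-2.9, 5.0, 1.1]
gripper_width: 0.0558
grip_force: 43.2
```

drive_tool(
  commands=[
    [0, 0.001, 0, 0],
    [0, 0.001, 0, 0],
    [0, 0, 0, 0],
    [0, 0, 0, 0],
  ],
)

```text
time: 12.9
eef_pos: [0.4987, -0.1364, 0.188]
tool_rot: [-0.001, 0.985, 0.172, -0.001]
wrist_force: [-4.4, 7.5, 2.7]
gripper_width: 0.0553
grip_force: 43.4
```

drive_tool(
  commands=[
    [0, -0.005, 0, 0],
    [0, -0.005, 0, 0],
    [0, 0, 0, 0],
    [0, 0, 0, 0],
  ],
)

```text
time: 13.3
eef_pos: [0.4977, -0.1337, 0.1882]
tool_rot: [0.0, 0.985, 0.171, 0.0]
wrist_force: [-0.6, -0.1, -1.2]
gripper_width: 0.0555
grip_force: 43.3
```

drive_tool(
  commands=[
    [0, 0, 0.002, 0],
    [0, 0, 0.002, 0],
    [0, 0, 0.002, 0],
    [0, 0, 0.002, 0],
    [0, 0, 0, 0],
  ],
)

```text
time: 13.8
eef_pos: [0.4975, -0.1334, 0.184]
tool_rot: [-0.0, 0.985, 0.171, -0.0]
wrist_force: [0.2, -0.8, -1.0]
gripper_width: 0.0554
grip_force: 43.3
```

drive_tool(
  commands=[
    [0, 0, 0.002, 0],
    [0, 0, 0.002, 0],
    [0, 0, 0.002, 0],
    [0, 0, 0, 0],
  ],
)

```text
time: 14.2
eef_pos: [0.4975, -0.1334, 0.181]
tool_rot: [0.0, 0.985, 0.171, -0.0]
wrist_force: [0.2, -0.5, -2.2]
gripper_width: 0.0553
grip_force: 43.3
```

drive_tool(
  commands=[
    [0, 0, 0.002, 0],
    [0, 0, 0.002, 0],
    [0, 0, 0, 0],
  ],
)

```text
time: 14.5
eef_pos: [0.4975, -0.1334, 0.179]
tool_rot: [0.0, 0.985, 0.171, -0.0]
wrist_force: [-0.2, 0.0, -2.1]
gripper_width: 0.0553
grip_force: 43.3
```

drive_tool(
  commands=[
    [0, 0, 0.002, 0],
    [0, 0, 0.002, 0],
    [0, 0, 0, 0],
  ],
)

```text
time: 14.8
eef_pos: [0.4977, -0.1334, 0.1773]
tool_rot: [0.0, 0.985, 0.171, 0.0]
wrist_force: [-1.2, 0.4, 0.6]
gripper_width: 0.0553
grip_force: 43.5
```

drive_tool(
  commands=[
    [0, 0, 0.002, 0],
    [0, 0, 0.002, 0],
    [0, 0, 0, 0],
  ],
)

```text
time: 15.1
eef_pos: [0.4984, -0.1333, 0.1755]
tool_rot: [0.0, 0.985, 0.172, 0.001]
wrist_force: [3.7, -0.8, 0.9]
gripper_width: 0.0555
grip_force: 43.5
```

drive_tool(
  commands=[
    [0, 0, 0.002, 0],
    [0, 0, 0.002, 0],
    [0, 0, 0, 0],
  ],
)

```text
time: 15.4
eef_pos: [0.4978, -0.1335, 0.1732]
tool_rot: [0.0, 0.985, 0.171, 0.0]
wrist_force: [2.8, -0.2, 1.3]
gripper_width: 0.0552
grip_force: 43.5
```

drive_tool(
  commands=[
    [0, 0, 0.002, 0],
    [0, 0, 0, 0],
  ],
)

```text
time: 15.6
eef_pos: [0.4977, -0.1335, 0.1722]
tool_rot: [0.0, 0.985, 0.171, 0.0]
wrist_force: [4.2, -0.5, 2.3]
gripper_width: 0.0551
grip_force: 43.5
```

drive_tool(
  commands=[
    [0, 0, 0.002, 0],
    [0, 0, 0, 0],
  ],
)

```text
time: 15.8
eef_pos: [0.4976, -0.1335, 0.1711]
tool_rot: [0.0, 0.985, 0.171, 0.0]
wrist_force: [3.6, -0.3, 2.4]
gripper_width: 0.0555
grip_force: 43.6
```

drive_tool(
  commands=[
    [0, 0, 0.002, 0],
    [0, 0, 0, 0],
  ],
)

```text
time: 16.0
eef_pos: [0.4976, -0.1335, 0.1702]
tool_rot: [0.0, 0.985, 0.171, 0.0]
wrist_force: [3.7, -0.4, 1.8]
gripper_width: 0.0555
grip_force: 43.6
```

drive_tool(
  commands=[
    [0, 0, 0.002, 0],
    [0, 0, 0.002, 0],
    [0, 0, 0, 0],
  ],
)

```text
time: 16.3
eef_pos: [0.4976, -0.1332, 0.1681]
tool_rot: [-0.0, 0.985, 0.171, 0.0]
wrist_force: [4.9, 0.1, 3.8]
gripper_width: 0.0554
grip_force: 43.6
```

drive_tool(
  commands=[
    [0, 0, 0.002, 0],
    [0, 0, 0, 0],
  ],
)

```text
time: 16.5
eef_pos: [0.4977, -0.1332, 0.1672]
tool_rot: [-0.0, 0.985, 0.172, 0.0]
wrist_force: [4.5, 1.3, 5.5]
gripper_width: 0.055
grip_force: 43.6
```

drive_tool(
  commands=[
    [0, 0, 0.002, 0],
    [0, 0, 0, 0],
  ],
)

```text
time: 16.7
eef_pos: [0.4975, -0.1332, 0.1661]
tool_rot: [-0.0, 0.985, 0.172, -0.0]
wrist_force: [3.2, 1.3, 4.3]
gripper_width: 0.0554
grip_force: 43.7
```

drive_tool(
  commands=[
    [0, 0, 0.002, 0],
    [0, 0, 0, 0],
  ],
)

```text
time: 16.9
eef_pos: [0.4975, -0.1333, 0.1651]
tool_rot: [-0.0, 0.985, 0.171, -0.0]
wrist_force: [2.7, 1.8, 4.1]
gripper_width: 0.0553
grip_force: 43.7
```

drive_tool(
  commands=[
    [0, 0, 0.002, 0],
    [0, 0, 0, 0],
  ],
)

```text
time: 17.1
eef_pos: [0.4977, -0.1333, 0.1645]
tool_rot: [-0.0, 0.985, 0.171, 0.0]
wrist_force: [1.6, 1.4, 8.2]
gripper_width: 0.0552
grip_force: 44.3
```

drive_tool(
  commands=[
    [0, 0, 0.002, 0],
    [0, 0, 0, 0],
  ],
)

```text
time: 17.3
eef_pos: [0.4978, -0.1333, 0.1642]
tool_rot: [-0.0, 0.985, 0.171, 0.0]
wrist_force: [-0.1, 2.2, 16.5]
gripper_width: 0.055
grip_force: 45.0
```

drive_tool(
  commands=[
    [0, 0, 0.001, 0],
    [0, 0, 0, 0],
  ],
)

```text
time: 17.5
eef_pos: [0.4979, -0.1333, 0.164]
tool_rot: [-0.0, 0.985, 0.171, 0.0]
wrist_force: [-2.6, 3.8, 20.2]
gripper_width: 0.0555
grip_force: 45.3
```

Hard stop at bar height 187 mm, 14 mm below the first jaw contact, so the gauge is fully seated. I'll relax the press, then release.

drive_tool(
  commands=[
    [0, 0, -0.002, 0],
    [0, 0, 0, 0],
    [0, 0, 0, 0],
  ],
)

```text
time: 17.8
eef_pos: [0.4978, -0.1333, 0.1644]
tool_rot: [-0.0, 0.985, 0.171, 0.0]
wrist_force: [-0.0, 1.8, 12.3]
gripper_width: 0.0554
grip_force: 44.2
```

drive_tool(
  commands=[
    [0, 0, 0, 0],
    [0, 0, 0, 0],
    [0, 0, 0, 0],
    [0, 0, 0, 0],
    [0, 0, 0, 0],
  ],
  grip=1,
)

```text
time: 18.3
eef_pos: [0.4973, -0.1334, 0.1634]
tool_rot: [-0.0, 0.985, 0.171, -0.0]
wrist_force: [0.4, -0.2, 0.3]
gripper_width: 0.0853
grip_force: 0.0
```

drive_tool(
  commands=[
    [0, 0, -0.01, 0],
    [0, 0, -0.02, 0],
    [0, 0, -0.04, 0],
    [0, 0, -0.06, 0],
    [0, 0, -0.06, 0],
    [0, 0, -0.04, 0],
    [0, 0, 0, 0],
    [0, 0, 0, 0],
    [0, 0, 0, 0],
    [0, 0, 0, 0],
    [0, 0, 0, 0],
  ],
)

```text
time: 19.4
eef_pos: [0.4972, -0.1333, 0.278]
tool_rot: [-0.0, 0.985, 0.171, -0.001]
wrist_force: [0.7, 0.0, 0.8]
gripper_width: 0.0855
grip_force: 0.0
```

```bash
python3 - <<'E'
from ov import *
from plant import bot,optics
s=bot.sense();print(s["eef_pos"],s["wrist_force"])
p0=np.load("pre.npz")["scene"];c=optics.camera("scene")["img"]
u0=proj("scene",place([.4583,-.1461,np.radians(20.7)],[[-7,0,208.8+38]]))[0]
u1=proj("scene",place([.4977,-.1334,np.radians(20)],[[-7,0,187-106+38]]))[0]
x,y=np.round(u0).astype(int);T=p0[y-9:y+10,x-9:x+10]
X,Y=np.round(u1).astype(int);W=c[Y-25:Y+26,X-25:X+26]
r=cv2.matchTemplate(W,T,cv2.TM_CCOEFF_NORMED);_,m,_,l=cv2.minMaxLoc(r)
print("expected",u1-u0+[x,y],"found",l[0]+9+X-25,l[1]+9+Y-25,m)
E
```

```text
[ 0.49724774 -0.13334383  0.27804288] [0.70788638 0.02717114 0.83335844]
expected [329.56262725 272.19057449] found 325 283 0.46416622400283813
```

```bash
python3 - <<'E'
from ov import *
from plant import optics
c=optics.camera("scene")["img"];g=cv2.GaussianBlur(cv2.cvtColor(c,cv2.COLOR_RGB2GRAY),(0,0),.7).astype(np.float32)
G=np.hypot(cv2.Sobel(g,5,1,0),cv2.Sobel(g,5,0,1))
def score(img,p,z):
    E=box(-4,-4,-28,28,z,z+114)+box(-4,-4,-9,9,z+64,z+106)+circ(-7,0,z+38,22)+[(np.array([4,-28,z+114]),np.array([4,28,z+114]))]
    L=np.concatenate([a+(b-a)*np.linspace(0,1,12)[:,None] for a,b in E if np.linalg.norm(a-b)>0])
    q=proj("scene",place(p,L)).astype(np.float32)
    return cv2.remap(img,q[None,:,0],q[None,:,1],1).mean()
res=[(score(G,[.4977+dx,-.1334+dy,np.radians(20)],81+dz),dx,dy,dz) for dx in np.arange(-.03,.031,.006) for dy in np.arange(-.03,.031,.006) for dz in range(-80,41,3)]
res.sort(key=lambda r:-r[0]);print(*[np.round(r,3) for r in res[:6]],sep="\n");print("nominal",score(G,[.4977,-.1334,np.radians(20)],81),"median",np.median([r[0] for r in res]))
x,y=330,272;print(c[y-16:y+17:3,x-16:x+17:3].mean(2).astype(int))
E
```

```text
[ 1.38418e+02  3.00000e-02 -0.00000e+00  2.80000e+01]
[ 1.36821e+02  2.40000e-02 -6.00000e-03  3.70000e+01]
[ 1.34802e+02  3.00000e-02 -0.00000e+00  3.10000e+01]
[ 1.34353e+02  3.00000e-02 -0.00000e+00  3.40000e+01]
[ 1.34049e+02  2.40000e-02 -6.00000e-03  3.40000e+01]
[ 1.33788e+02  1.80000e-02 -6.00000e-03  4.00000e+01]
nominal 72.84424 median 59.050884
[[108  93  82 120 117 102 110 117 116 122 172]
 [108 103 107 113 113 102  92 101 116 119 125]
 [103  99 108 112 114 149 110 106 117 128 113]
 [ 64  65 108  94  93 124 179 126 120 130  96]
 [ 58  56  98 107 126 119  95 112 121 134  91]
 [ 86  95 102 112 131 110 106  94 118 131 102]
 [107 104 104 116 125 115 127 103 115 143 147]
 [105 105 125 117 110 122 118  98 122 146 158]
 [108 129 157 154 132 111 111 117 130 136 159]
 [108 157 158 155 158 155 140 114 133 151 159]
 [104 152 159 160 160 160 157 144 140 158 157]]
```

```bash
python3 - <<'E'
from ov import *
from plant import optics
p=[.4977,-.1334,np.radians(20)]
for n,L in dict(bottom=[[-4,28,81],[-4,-28,81]],ledge=[[0,9,145],[0,-9,145]],top=[[-4,28,195],[-4,-28,195]],dial=[[-7,0,119]],barU=[[-4,9,187],[-4,-9,187]]).items(): print(n,np.round(proj("scene",place(p,L)),1).tolist())
c=optics.camera("scene")["img"].mean(2).astype(int)
for y in range(234,294,2): print(y,*["%3d"%v for v in c[y,310:362:2]])
E
```

```text
bottom [[318.1, 276.1], [337.7, 286.3]]
ledge [[328.5, 261.9], [335.1, 265.2]]
top [[323.4, 245.6], [344.6, 255.7]]
dial [[329.2, 272.2]]
barU [[330.0, 251.3], [336.8, 254.5]]
234  94  93 113 174 205 203 163 115 105 130 151 160 166 171 173 165 109  77  95 110 122 204 213 193 179 206
236  90  91  95 103 132 180 213 203 168 133 107 111 123 126 123 110  90  73  66  73 116 205 207 206 215 216
238  85  85  92  90  93 132 198 215 216 211 193 193 192 189 184 186 190 173 121  68 139 205 153 109 183 213
240 110  87  87  94  92  94 113 165 201 215 216 217 215 193 175 209 228 221 139  66 150 170  71  59 174 216
242 123 109  87  91  91  94  89  92 132 187 214 216 214 171 179 220 229 191  93 116 191 173  68 116 207 218
244 120 116  98  92  93  95  93 112 107 132 184 215 184 103 131 165 194 130 135 200 215 216 194 203 216 218
246 109 117 103 100  91  88 102 170 173 170 156 182 128  57  91 139 135 110 174 218 217 209 214 219 218 217
248  75 109 109 102 102  94  96 121 154 206 198 148  92  62  79 118 106 119 184 219 212 176 177 207 217 218
250  88  77  93 105 105 102 116 119 118 123 150 159 137 135 
[... 1615 characters left out ...]
 121 131 123 151 158 158 156 159 155 155 124 102  87
282  98 103  98 134 159 159 155 158 155 150 142 130 124 115 131 131 156 158 157 157 155 156 135 116 113 107
284  93  99 119 154 154 158 157 158 159 159 160 152 137 115 132 147 155 158 160 158 160 146  94  75 100 109
286  70  82 104 143 159 158 159 161 161 161 158 157 153 134 138 153 159 157 160 162 154 128  93  69  49  61
288  58  75  86  95 130 160 161 159 158 161 161 159 155 138 139 154 154 157 160 161 145 108 107 111 104  98
290  65  68  76  81  93 120 151 159 160 161 159 160 156 139 137 152 159 155 157 151 116 108 116 114 119 122
292 102  77  62  68  75  84 110 144 158 162 159 160 158 142 135 148 158 158 157 133 103 112 114 111 117 116
```

The numeric check puts the slot ledge, bottom edge and top bar within about 1 px of the fully seated pose. The gauge hangs upright with the robot clear of it, so I'm handing it in.

```bash
python3 -c "
from plant import order
print(order.sign_off())"
```

```text
the job is handed in; nothing more can be done
None
```

The gauge hangs by its bar on the hook with the dial outward, the robot is clear, and the job is handed in. The bar was pressed to a hard stop 14 mm below first jaw contact, at up to about 20 N of the 25 N limit. I take the latch as closed from that travel but did not see it, and the sign-off returned no verdict.

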